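# Change over the open topping caddy

### The arm

A 7-joint arm with a two-finger parallel gripper is mounted at the origin on a cart in front of the work surface, level with it; the furniture and walls round the work are solid. World frame = base frame: x ahead of the robot, y to its left, z up, the work surface at z = 0. Lengths are in m, angles in rad, forces in N, time in s.
With the tool pointing down it reaches from about 0.35 to 0.9 m from the base axis. Payload 19.9 kg.
Tool frame: the origin (TCP) lies at the very end of the fingers, on their centre line; the grasp point (between the pads) lies 19 mm behind it; z points along the fingers, y is the line along which they close (so a half turn about z gives the same grasp; the last joint's range is limited). The gripper opens to 94 mm and grips with 3 to 60 N. Pads are 16 mm wide; open, the fingers measure 119 mm over their backs; the gripper's body (75 mm by 177 mm) begins 78 mm behind the grasp point.
Start: joints at [-1.222, 0.417, -0.01, 1.614, 0.005, 1.111, -0.053], TCP at [0.237, 0.578, 0.205] pointing down, gripper open.
Joint ranges: [-2.81, 2.81], [-0.39, 2.02], [-1.27, 1.25], [0.06, 2.57], [-1.19, 4.33], [0.19, 2], [-2.82, 2.82]. Speed limits (rad/s): [1.89, 1.89, 2.39, 2.39, 3.01, 3.01, 3.01].

### API

Orientations are given as [roll, pitch, yaw] about the fixed x, y, z axes, in that order (R = Rz(yaw) Ry(pitch) Rx(roll)).
In Python, from rig import state, eyes, bot gives the robot as it stands.
- The arm moves only by the shell command python3 -m creep 'ROWS'. ROWS is JSON, one flat list of numbers, 7 for each row, row after row: the turn, a rotation vector about the tool's x, y, z each as a share of pi/4 rad, from -1 to 1, then the shift along the tool's x, y, z each as a share of 0.3 m, from -1 to 1, then the opening, from -1 (shut) to 1 (fully open). A call has exactly 5 rows; each row is the pose to reach, as a shift and turn from the pose commanded when the call began, along the tool's axes at that moment; what a row does not reach only later rows make up. A row lasts 1/10 s, in which the tool goes at most 50 mm and 8.59 degrees, less where a joint would pass 70% of its speed; a pose out of reach is approached as far as the arm can. A call with a number of a shift or a turn outside -1 to 1 is refused whole. A call with a gripper value outside its range is refused whole. The fingers move at their own pace and stop on an object; the grip force is fixed at half the most. Time passes only in rows, so rows that repeat a pose let the fingers close, or fill a call up. It gives the time, the measured TCP pose, the force, the opening and the grip force at its end, in the units of the state.
- state(): the state, without advancing time (a new reading comes with each control period).
- eyes.get_image(name): name is "scene" or "side" or "wrist"; returns a dict with "image" (480x640x3 uint8, red, green, blue), "fx", "fy", "cx", "cy" (pixels), "R" (3x3) and "t" (3): a world point X has camera coordinates R X + t; the wrist camera has in their place "mount" (4x4, takes a point from camera to tool coordinates, whose origin is the TCP and whose axes are the flange's). Camera axes: x right, y down, z forward; pixel columns grow to the right and rows downward; lengths in m; the calibration is good to about 2 mm. The wrist camera is an equidistant fisheye: a pixel r from the principal point sees the ray r / f radians off the axis. A picture is of the moment at which its call begins: read the wrist's pose just before it. There is no depth.
- bot.finish_job(): hands the job in; it is judged then, once.
The state is a dict: "clock": time; "qpos": joint angles; "dq": joint speeds; "joint_torque": joint torques, N m; "eef_pos": TCP position; "tcp_rot": TCP orientation; "ft_force": force on the tool from outside, world axes, zero at the start; "moment": the same for the moment, N m; "finger_gap": finger opening in m; "gripper_force": force on a finger pad.
Only numpy, scipy, OpenCV 4.12 (cv2) and the standard library are available. Lean on these libraries where they do the work, as an engineer would, in place of code of your own. Each camera call takes 0.05 s, during which the arm holds its last target. There are 200 camera calls.

### The job

Each leaning caddy in the rack has a lid that slides up and down; one has been left half open. The caddy with the small ramekin in front of it is the one in use: its lid must be pulled all the way up to its stop, and the lids of the other two must be pushed fully home. Leave the ramekin and the cups on the shelf where they stand.

Things in the scene. Friction and masses are not known exactly. Their poses are not given: they have to be found in the camera images.
- rack: Fixed rack of light wood holding three caddies in a row, 120 mm apart (which stands where varies). Origin: centre of the row, on the worktop; +x to the rack's back, +y along the row (left). Base 135 x 400 x 12 mm (x -50 to 85, top at z 36). A cup shelf overhead (underside at z 320 mm, front edge at x = -19 mm) forces an approach from the front along the lids' sloping axes.
- caddy_a: One of three identical fixed steel tubes, 60 mm in diameter and 125 mm long, leaning 26 degrees from vertical towards the rack's front (-x). Origin: on the worktop in the rack's centre plane below it; axes parallel to the rack's.
- lid_a (a joint): Captive wooden lid of caddy_a, slides along the tube's axis: 0 = fully home, 0.036 m = fully up, at its stop. Takes about 5 N either way and stays where left. One of the three lids starts partly up. Lid disc 66 mm across, 14 mm thick; a white collar below it shows when it is up.
- knob_a (a point): Grip point of that lid's round wooden knob (26 mm diameter, 36 mm tall): on its axis, 26 mm above the lid disc, 10 mm below the knob's end. z axis: outward along the lid's travel, 26 degrees from vertical towards the rack's front; y along the row. Moves with the lid; 198 mm high, at rack x = -37 mm when shut.
- caddy_b: One of three identical fixed steel tubes, 60 mm in diameter and 125 mm long, leaning 26 degrees from vertical towards the rack's front (-x). Origin: on the worktop in the rack's centre plane below it; axes parallel to the rack's.
- lid_b (a joint): Captive wooden lid of caddy_b, slides along the tube's axis: 0 = fully home, 0.036 m = fully up, at its stop. Takes about 5 N either way and stays where left. One of the three lids starts partly up. Lid disc 66 mm across, 14 mm thick; a white collar below it shows when it is up.
- knob_b (a point): Grip point of that lid's round wooden knob (26 mm diameter, 36 mm tall): on its axis, 26 mm above the lid disc, 10 mm below the knob's end. z axis: outward along the lid's travel, 26 degrees from vertical towards the rack's front; y along the row. Moves with the lid; 198 mm high, at rack x = -37 mm when shut.
- caddy_c: One of three identical fixed steel tubes, 60 mm in diameter and 125 mm long, leaning 26 degrees from vertical towards the rack's front (-x). Origin: on the worktop in the rack's centre plane below it; axes parallel to the rack's.
- lid_c (a joint): Captive wooden lid of caddy_c, slides along the tube's axis: 0 = fully home, 0.036 m = fully up, at its stop. Takes about 5 N either way and stays where left. One of the three lids starts partly up. Lid disc 66 mm across, 14 mm thick; a white collar below it shows when it is up.
- knob_c (a point): Grip point of that lid's round wooden knob (26 mm diameter, 36 mm tall): on its axis, 26 mm above the lid disc, 10 mm below the knob's end. z axis: outward along the lid's travel, 26 degrees from vertical towards the rack's front; y along the row. Moves with the lid; 198 mm high, at rack x = -37 mm when shut.
- ramekin_e: The small white ramekin, 67 mm across, 39 mm high, loose; origin centre of its underside. Stands in front of one of the caddies (about 135 mm before the rack's origin, within 15 mm of that caddy's own y). A larger ramekin farther right, away from the rack, does not matter.
- cup_01: White cup, 80 mm across, 68 mm high, standing loose on the rack's cup shelf; origin centre of its underside.
- cup_03: White cup, 80 mm across, 68 mm high, standing loose on the rack's cup shelf; origin centre of its underside.
Things that resemble listed ones, but are neither listed nor needed, are in the scene too. What is shaped like the ramekin_e but black or blue is not meant.

How it is judged:
At the end, for the whole second after the job is handed in: The lid of the caddy behind the small ramekin is up by more than 31 of its 36 mm, the other two lids are within 3 mm of fully home, and the ramekin is at rest (((y of ramekin_e in the frame of caddy_a between -0.06 and 0.06 m and value of joint lid_a above 0.031 m and value of joint each of lid_b, lid_c below 0.003 m) or (y of ramekin_e in the frame of caddy_b between -0.06 and 0.06 m and value of joint lid_b above 0.031 m and value of joint each of lid_a, lid_c below 0.003 m) or (y of ramekin_e in the frame of caddy_c between -0.06 and 0.06 m and value of joint lid_c above 0.031 m and value of joint each of lid_a, lid_b below 0.003 m)) and linear speed of ramekin_e below 0.02 m/s); the robot touches nothing.
It fails at once if the small ramekin is pushed more than 40 mm from its place (distance of ramekin_e from where it was at the start of the episode above 0.04 m).
It fails at once if a cup on the shelf is pushed more than 40 mm (distance of any of cup_01, cup_03 from where it was at the start of the episode above 0.04 m).
It also fails if it takes over 51 s, if anything falls off the work surface, if the arm or the gripper's body presses on something with over 40 N, if the wrist force passes 120 N, or if a joint passes its speed limit or range.

## Working session

There is one attempt and no reset: what is moved stays moved. The work goes in short steps, Python scripts to look and compute and a shell command to move; the robot and the scene stay as the last step left them, time stands still between calls to the robot, and variables do not carry over. Pictures are saved under pics/ and viewed, at most 10 in all, crops included, and the job is handed in when it is done.

```bash
ls; mkdir -p pics; python3 - <<'E'
from rig import state, eyes, bot
import cv2,numpy as np
s=state();print(s)
for n in("scene","side"):
    d=eyes.get_image(n);cv2.imwrite(f"pics/{n}0.png",d["image"][:,:,::-1])
    print(n,d["fx"],d["fy"],d["cx"],d["cy"],np.round(d["R"],4).tolist(),np.round(d["t"],4).tolist())
E
```

```text
pics
{'clock': 0.0, 'qpos': array([-1.22247732,  0.4179823 , -0.01031015,  1.61418394,  0.00471135,
        1.11070896, -0.05301958]), 'dq': array([-0.00030048, -0.00038147, -0.00115675, -0.00063909, -0.00029442,
        0.00280831,  0.00142375]), 'joint_torque': array([ 1.62500191e-04, -8.51255107e+01,  6.39191754e-01, -4.25982642e+01,
       -4.87441930e-02,  1.89248810e-02,  1.86657753e-04]), 'eef_pos': array([0.23737685, 0.57774623, 0.20481596]), 'tcp_rot': array([-3.14033773e+00,  1.00433124e-04,  2.75177400e+00]), 'ft_force': array([ 0.30842666, -0.90946214,  1.04255351]), 'moment': array([ 0.01222252, -0.00183822,  0.00478643]), 'gripper_force': 0.0, 'finger_gap': 0.09405807233484231}
scene 582.7100473650662 582.7100473650662 319.3846384936562 259.1553149234696 [[0.8662, -0.4995, 0.0149], [-0.2917, -0.5297, -0.7964], [0.4057, 0.6856, -0.6045]] [-0.4105, 0.3538, 0.8538]
side 584.134028021052 584.134028021052 314.174280913844 250.573908027367 [[-0.9983, -0.0582, -0.0074], [-0.0205, 0.4654, -0.8849], [0.0549, -0.8832, -0.4658]] [0.5393, 0.1703, 1.168]
```

View pics/scene0.png

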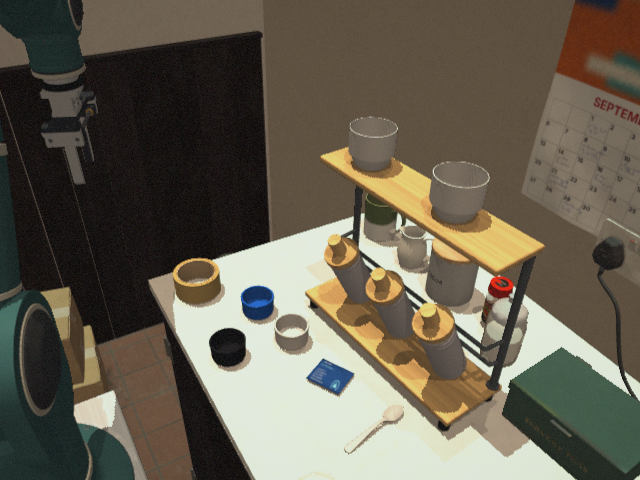

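View pics/side0.png

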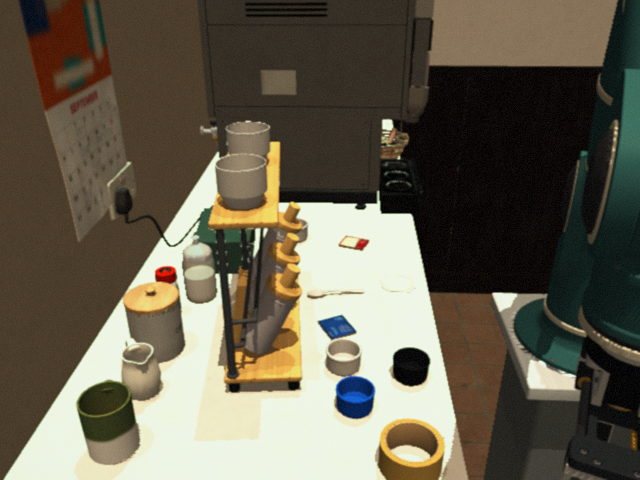

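Scene view: knob ends are near (334,241), (381,275) and (432,311), and the small ramekin at (292,333). In the side view the knobs are near (292,212), (291,240) and (291,272), and the ramekin at (344,357). Next I zoom in for exact pixels.

```bash
python3 - <<'E'
import cv2,numpy as np
a=cv2.imread("pics/scene0.png")[225:385,300:480];b=cv2.imread("pics/side0.png")[190:390,220:370]
a=cv2.resize(a,None,fx=2.6,fy=2.6,interpolation=cv2.INTER_CUBIC);b=cv2.resize(b,None,fx=2.1,fy=2.1,interpolation=cv2.INTER_CUBIC)
c=np.zeros((430,790,3),np.uint8);c[:a.shape[0],:a.shape[1]]=a;c[:b.shape[0],470:470+b.shape[1]]=b
c=np.clip(c*1.6,0,255).astype(np.uint8)
cv2.imwrite("pics/crop.png",c)
for n in("scene","side"):
    im=cv2.imread(f"pics/{n}0.png");h=cv2.cvtColor(im,cv2.COLOR_BGR2HSV)
    m=cv2.inRange(h,(10,110,100),(28,255,255))
    k,l,st,ce=cv2.connectedComponentsWithStats(m)
    for i in range(1,k):
        if st[i,4]>40: print(n,st[i],ce[i].round(1))
E
```

```text
scene [557  51  14  25  89] [564.2  63.9]
scene [583  51  26  11 101] [595.4  56.3]
scene [583  62  22  17  84] [591.6  70.2]
scene [ 320  147  225  129 7918] [441.  216.4]
scene [324 235  35  33 833] [340.6 251.3]
scene [173 258  46  46 790] [195.4 278.1]
scene [ 365  267   39   37 1009] [383.8 286.1]
scene [ 306  278  191  148 6684] [402.8 357.4]
scene [ 412  303   43   40 1281] [432.8 322.5]
scene [407 338  18  17  77] [416.5 344.9]
side [387 128   9  15  63] [391.5 135.9]
side [ 208  141   95  159 4249] [268.3 225. ]
side [381 152  17   6  62] [388.  155.1]
side [232 266  16  53 464] [239.8 294. ]
side [ 123  281   56   34 1400] [151. 298.]
side [469 295  15  11  72] [476.5 301.1]
side [ 224  299   78   85 2813] [273.1 356.9]
side [233 324   9  19 115] [236.7 332.2]
side [464 325  29  17 156] [476.9 330.9]
side [448 365  29  21 225] [461.  376.1]
side [ 380  419   64   61 2199] [412.3 449.3]
side [632 433   4  15  42] [633.2 440.6]
side [477 444  11  10  56] [482.3 448.3]
```

View pics/crop.png

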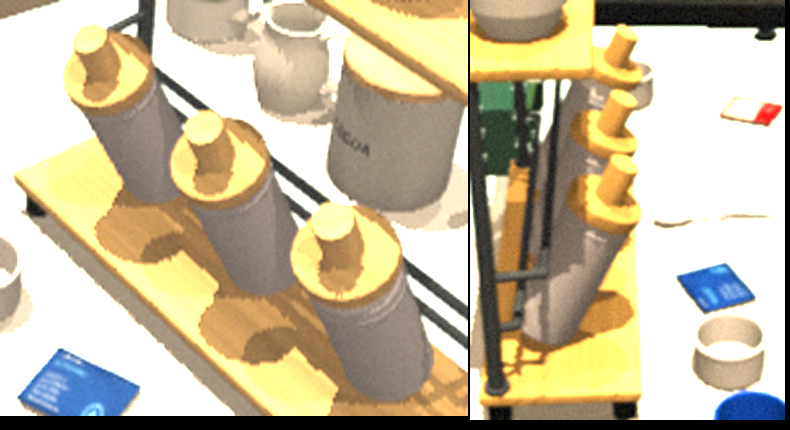

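The crop shows the three knob ends, with no collar obvious on any of them. In full-image pixels they are at scene (335,240), (380,274), (429,310) and side (293,268), (291,238), (294,207). I triangulate these.

```bash
cat > h.py <<'E'
from rig import state, eyes, bot
import cv2,numpy as np
from scipy.spatial.transform import Rotation as Ro
def ray(d,uv):
    R=np.array(d["R"]);t=np.array(d["t"])
    v=R.T@[(uv[0]-d["cx"])/d["fx"],(uv[1]-d["cy"])/d["fy"],1];return -R.T@t,v/np.linalg.norm(v)
def tri(rs):
    A=sum(np.eye(3)-np.outer(v,v) for o,v in rs);b=sum((np.eye(3)-np.outer(v,v))@o for o,v in rs)
    p=np.linalg.solve(A,b);return p,[np.linalg.norm(np.cross(p-o,v))*1e3 for o,v in rs]
def plane(r,z): o,v=r;return o+v*(z-o[2])/v[2]
def proj(d,X):
    c=np.array(d["R"])@X+d["t"];return np.array([d["fx"]*c[0]/c[2]+d["cx"],d["fy"]*c[1]/c[2]+d["cy"]])
E
python3 - <<'E'
from h import *
S=eyes.get_image("scene");D=eyes.get_image("side")
np.set_printoptions(precision=4,suppress=True)
for n,a,b in[("L",(335,240.4),(293.3,268.1)),("M",(380,273.8),(291.4,238.1)),("R",(429.2,310),(294.3,206.7)),("corner",(305.8,294),(300,378)),("ram",(292,325),(344,350))]:
    print(n,*tri([ray(S,a),ray(D,b)]))
print(plane(ray(S,(305.8,294)),.036),plane(ray(D,(300,378)),.036),plane(ray(S,(292,325)),.039),plane(ray(D,(344,350)),.039))
for n,im,box in(("S",S,(270,310,316,352)),("D",D,(322,335,368,378))):
    x0,y0,x1,y1=box;h=cv2.cvtColor(im["image"],cv2.COLOR_RGB2HSV)[y0:y1,x0:x1]
    print(n,h[::6,::6,1].tolist(),h[::6,::6,2].tolist())
E
```

```text
L [0.5677 0.1122 0.2039] [np.float64(0.4968172669503482), np.float64(0.4968172669503535)]
M [ 0.5827 -0.005   0.2034] [np.float64(0.5104127322735155), np.float64(0.5104127322734835)]
R [ 0.5877 -0.1255  0.216 ] [np.float64(0.6698956776207617), np.float64(0.6698956776210779)]
corner [0.5522 0.1894 0.0274] [np.float64(1.6052739588126455), np.float64(1.6052739588128977)]
ram [0.4788 0.1151 0.0351] [np.float64(0.7279408537739436), np.float64(0.727940853774068)]
[0.5456 0.1804 0.036 ] [0.5528 0.1986 0.036 ] [0.4778 0.1114 0.039 ] [0.4782 0.1206 0.039 ]
S [[169, 62, 16, 16, 14, 13, 24, 39], [62, 58, 53, 59, 52, 54, 20, 29], [31, 56, 52, 51, 55, 50, 51, 29], [12, 35, 55, 53, 36, 59, 33, 26], [13, 52, 28, 23, 22, 29, 52, 22], [16, 52, 56, 52, 52, 49, 54, 28], [13, 30, 52, 56, 54, 56, 60, 20]] [[77, 170, 235, 235, 235, 236, 232, 162], [147, 171, 145, 121, 118, 142, 233, 231], [203, 119, 113, 120, 121, 117, 151, 231], [234, 191, 129, 155, 191, 172, 196, 231], [235, 99, 227, 234, 235, 221, 98, 235], [234, 103, 109, 112, 113, 109, 99, 221], [235, 230, 107, 114, 117, 110, 167, 234]]
D [[15, 15, 182, 188, 60, 50, 15, 18], [17, 17, 59, 75, 74, 53, 14, 19], [20, 56, 80, 71, 74, 73, 54, 17], [22, 39, 71, 48, 65, 70, 55, 16], [23, 70, 64, 20, 27, 56, 69, 17], [21, 76, 73, 80, 72, 82, 72, 25], [18, 57, 73, 73, 69, 73, 72, 17], [17, 39, 45, 50, 105, 207, 199, 25]] [[246, 85, 132, 122, 107, 231, 247, 245], [246, 245, 193, 169, 161, 208, 247, 245], [246, 164, 143, 154, 151, 133, 137, 245], [245, 216, 147, 236, 220, 132, 159, 246], [245, 88, 180, 245, 244, 223, 107, 246], [247, 94, 116, 125, 131, 128, 110, 244], [246, 233, 115, 129, 134, 130, 191, 246], [247, 239, 238, 238, 195, 154, 172, 235]]
```

```bash
cat >> h.py <<'E'
np.set_printoptions(precision=4,suppress=True)
yaw=0.109;a=np.radians(26)
X=np.array([np.cos(yaw),np.sin(yaw),0]);Y=np.array([-np.sin(yaw),np.cos(yaw),0])
up=-np.sin(a)*X+np.cos(a)*np.array([0,0,1.])
RT=np.column_stack([np.cross(Y,-up),Y,-up])
def go(p,R=RT):
    s=state();R0=Ro.from_euler("xyz",s["tcp_rot"]).as_matrix()
    print("t",s["clock"],"p",s["eef_pos"],"turn",(Ro.from_matrix(R0.T@R).as_rotvec()/(np.pi/4)).round(4),"shift",(R0.T@(np.array(p)-s["eef_pos"])/.3).round(4))
E
python3 -c "
from h import *
go([.42,.13,.33]);go([.30,.36,.30])"
```

```text
t 0.2 p [0.2374 0.5779 0.2051] turn [-0.1451 -0.5658 -0.6238] shift [-1.1303 -1.15   -0.4154]
t 0.2 p [0.2374 0.5779 0.2051] turn [-0.1451 -0.5658 -0.6238] shift [-0.469  -0.5928 -0.316 ]
```

```bash
python3 -m creep '[-0.145,-0.566,-0.624,-0.47,-0.59,-0.32,1,-0.145,-0.566,-0.624,-0.47,-0.59,-0.32,1,-0.145,-0.566,-0.624,-0.47,-0.59,-0.32,1,-0.145,-0.566,-0.624,-0.47,-0.59,-0.32,1,-0.145,-0.566,-0.624,-0.47,-0.59,-0.32,1]'; python3 -c "
from h import *
go([.42,.13,.33])"
```

```text
clock: 0.7
eef_pos: [0.3002, 0.359, 0.3018]
tcp_rot: [-3.14, 0.458, -3.026]
ft_force: [-0.6, 0.6, 1.9]
finger_gap: 0.094
gripper_force: 0.0
t 0.7 p [0.3002 0.359  0.3018] turn [0.002  0.0054 0.0076] shift [-0.3183 -0.8043  0.0532]
```

```bash
python3 -m creep '[0,0.005,0.007,-0.32,-0.8,0.05,1,0,0.005,0.007,-0.32,-0.8,0.05,1,0,0.005,0.007,-0.32,-0.8,0.05,1,0,0.005,0.007,-0.32,-0.8,0.05,1,0,0.005,0.007,-0.32,-0.8,0.05,1]'; python3 -c "
from h import *
L=np.array([.572,.1127,.198]);TG=L-.019*up
go(L-.019*up+.08*up)"
```

```text
clock: 1.2
eef_pos: [0.4154, 0.1382, 0.3293]
tcp_rot: [3.137, 0.451, -3.039]
ft_force: [1.2, 1.6, 0.6]
finger_gap: 0.094
gripper_force: 0.0
t 1.2 p [0.4154 0.1382 0.3293] turn [ 0.0021 -0.0039 -0.0072] shift [-0.2683 -0.1406  0.4123]
```

```bash
python3 -m creep '[0,0,0,-0.26,-0.14,0.4,1,0,0,0,-0.26,-0.14,0.4,1,0,0,0,-0.26,-0.14,0.4,1,0,0,0,-0.26,-0.14,0.4,1,0,0,0,-0.26,-0.14,0.4,1]'; python3 - <<'E'
from h import *
L=np.array([.572,.1127,.198])
go(L-.019*up+.08*up)
d=eyes.get_image("wrist");cv2.imwrite("pics/w1.png",d["image"][:,:,::-1])
print({k:d[k] for k in d if k!="image"})
go(L-.019*up+.08*up)
E
```

```text
clock: 1.7
eef_pos: [0.541, 0.111, 0.2537]
tcp_rot: [3.141, 0.448, -3.039]
ft_force: [-0.1, 0.3, -0.1]
finger_gap: 0.0941
gripper_force: 0.0
t 1.7 p [0.541  0.111  0.2537] turn [-0.0028 -0.007  -0.0071] shift [-0.0117 -0.0054  0.009 ]
{'fx': 371.64829954431775, 'fy': 371.64829954431775, 'cx': 318.34974453050376, 'cy': 238.20675960890495, 'mount': array([[ 0.0006, -0.9708, -0.2397,  0.0686],
       [ 1.    ,  0.0006,  0.    ,  0.0004],
       [ 0.0001, -0.2397,  0.9708, -0.179 ],
       [ 0.    ,  0.    ,  0.    ,  1.    ]])}
t 1.75 p [0.5406 0.1116 0.2546] turn [ 0.0002 -0.0056 -0.0069] shift [-0.0112 -0.0078  0.012 ]
```

View pics/w1.png

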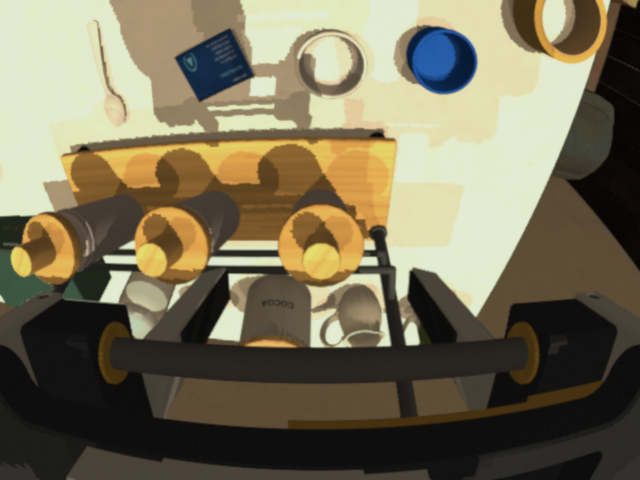

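The wrist view shows the gripper squarely over the left caddy, with knob ends at about L (321,260), M (152,260) and R (22,260). The small ramekin stands in front of the left caddy at (331,64).

```bash
cat >> h.py <<'E'
def wray(d,s,uv):
    u=np.array([uv[0]-d["cx"],uv[1]-d["cy"]]);r=np.linalg.norm(u);th=r/d["fx"]
    v=np.append(np.sin(th)*u/r,np.cos(th));M=np.array(d["mount"]);R0=Ro.from_euler("xyz",s["tcp_rot"]).as_matrix()
    return s["eef_pos"]+R0@M[:3,3],R0@M[:3,:3]@v
E
python3 - <<'E'
from h import *
s=state();d=eyes.get_image("wrist")
for n,uv,z in(("L",(321,259.5),.207),("M",(152.5,260),.207),("R",(22.5,260.5),.2195),("cornL",(396,139),.036),("cornR",(63,155),.036)):
    print(n,plane(wray(d,s,uv),z))
S=eyes.get_image("scene");D=eyes.get_image("side")
for n,a,b,c in[("L",(335,240.4),(293.3,268.1),(321,259.5)),("M",(380,273.8),(291.4,238.1),(152.5,260)),("R",(429.2,310),(294.3,206.7),(22.5,260.5))]:
    print(n,*tri([ray(S,a),ray(D,b),wray(d,s,c)]))
E
```

```text
L [0.5671 0.1167 0.207 ]
M [ 0.5811 -0.0015  0.207 ]
R [ 0.586  -0.12    0.2195]
cornL [0.5492 0.1942 0.036 ]
cornR [ 0.5913 -0.194   0.036 ]
L [0.5683 0.1149 0.2044] [np.float64(2.21479677029907), np.float64(1.2387892634937185), np.float64(2.1660018133703023)]
M [ 0.5833 -0.004   0.2035] [np.float64(0.813569110122264), np.float64(1.1131196223430972), np.float64(1.2208911652663392)]
R [ 0.5884 -0.1246  0.2161] [np.float64(0.6401029517198337), np.float64(1.3202761374760266), np.float64(1.2555369029143688)]
```

```bash
python3 -c "
from h import *
go(np.array([.567,.1155,.207])-.029*up)"
```

```text
t 1.9 p [0.5406 0.1121 0.2558] turn [ 0.0041 -0.0029 -0.0073] shift [-0.0089  0.0007  0.2816]
```

```bash
python3 -m creep '[0,0,0,-0.009,0,0.1,1,0,0,-0.005,-0.009,0,0.18,1,0,0,-0.007,-0.009,0,0.24,1,0,0,-0.007,-0.009,0,0.28,1,0,0,-0.007,-0.009,0,0.28,1]'; python3 -m creep '[0,0,0,0,0,0,-1,0,0,0,0,0,0,-1,0,0,0,0,0,0,-1,0,0,0,0,0,0,-1,0,0,0,0,0,0,-1]'
```

```text
clock: 2.4
eef_pos: [0.5794, 0.116, 0.1799]
tcp_rot: [3.14, 0.449, -3.033]
ft_force: [-1.0, -0.0, 0.7]
finger_gap: 0.0938
gripper_force: 0.0
clock: 2.9
eef_pos: [0.5799, 0.1159, 0.1806]
tcp_rot: [3.141, 0.451, -3.033]
ft_force: [0.7, 0.5, -0.9]
finger_gap: 0.0575
gripper_force: 0.0
```

```bash
python3 -m creep '[0,0,0,0,0,0,-1,0,0,0,0,0,0,-1,0,0,0,0,0,0,-1,0,0,0,0,0,0,-1,0,0,0,0,0,0,-1]';python3 -m creep '[0,0,0,0,0,0,-1,0,0,0,0,0,0,-1,0,0,0,0,0,0,-1,0,0,0,0,0,0,-1,0,0,0,0,0,0,-1]'
```

```text
clock: 3.4
eef_pos: [0.5798, 0.1163, 0.1804]
tcp_rot: [3.141, 0.45, -3.032]
ft_force: [-1.1, 5.1, 1.4]
finger_gap: 0.0253
gripper_force: 30.0
clock: 3.9
eef_pos: [0.5798, 0.1163, 0.1803]
tcp_rot: [3.141, 0.45, -3.032]
ft_force: [-2.1, 4.7, 2.1]
finger_gap: 0.0255
gripper_force: 30.0
```

```bash
python3 -m creep '[0,0,0,0,0,-0.02,-1,0,0,0,0,0,-0.04,-1,0,0,0,0,0,-0.06,-1,0,0,0,0,0,-0.08,-1,0,0,0,0,0,-0.09,-1]';python3 -m creep '[0,0,0,0,0,-0.01,-1,0,0,0,0,0,-0.02,-1,0,0,0,0,0,-0.03,-1,0,0,0,0,0,-0.035,-1,0,0,0,0,0,-0.035,-1]'; python3 -c "
from h import *
print((state()['eef_pos']-[.5798,.1163,.1803])@RT*1000, state()['ft_force']@RT,state()['finger_gap'])"
```

```text
clock: 4.4
eef_pos: [0.5679, 0.1151, 0.2048]
tcp_rot: [3.141, 0.45, -3.032]
ft_force: [2.9, 6.0, -6.4]
finger_gap: 0.0254
gripper_force: 30.0
clock: 4.9
eef_pos: [0.5632, 0.1146, 0.2135]
tcp_rot: [3.141, 0.45, -3.031]
ft_force: [8.5, 6.9, -16.2]
finger_gap: 0.0255
gripper_force: 30.0
[  0.4437   0.13   -37.1325] [-1.1257  5.9823 18.5888] 0.02546286656782095
```

At the stop: 37 mm of travel and the force has risen to 18 N. I release and check with the cameras.

```bash
python3 -m creep '[0,0,0,0,0,0,0,0,0,0,0,0,0,0,0,0,0,0,0,0,0.2,0,0,0,0,0,0,0.6,0,0,0,0,0,0,1]';python3 -m creep '[0,0,0,0,0,0,1,0,0,0,0,0,0,1,0,0,0,0,0,0,1,0,0,0,0,0,-0.05,1,0,0,0,0,0,-0.1,1]'; python3 -m creep '[0,0,0,0,0,-0.1,1,0,0,0,0,0,-0.2,1,0,0,0,0,0,-0.25,1,0,0,0,0,0,-0.25,1,0,0,0,0,0,-0.25,1]'; python3 - <<'E'
from h import *
d=eyes.get_image("scene")["image"][190:370,290:490,::-1];e=eyes.get_image("side")["image"][160:390,200:380,::-1]
c=np.hstack([cv2.resize(d,(400,360)),cv2.resize(e,(282,360))]);cv2.imwrite("pics/c2.png",cv2.convertScaleAbs(c,alpha=1.5))
go(np.array([.5875,-.1225,.2195])+.06*up)
E
```

```text
clock: 5.4
eef_pos: [0.5637, 0.1137, 0.2141]
tcp_rot: [3.141, 0.45, -3.033]
ft_force: [0.1, -0.2, -0.4]
finger_gap: 0.062
gripper_force: 0.0
clock: 5.9
eef_pos: [0.5505, 0.112, 0.2411]
tcp_rot: [-3.141, 0.45, -3.033]
ft_force: [0.5, 0.8, 0.3]
finger_gap: 0.0936
gripper_force: 0.0
clock: 6.4
eef_pos: [0.5183, 0.1089, 0.3083]
tcp_rot: [3.14, 0.45, -3.033]
ft_force: [-0.1, -0.4, -0.4]
finger_gap: 0.094
gripper_force: 0.0
t 6.5 p [0.5182 0.1086 0.3077] turn [-0.0004 -0.0058 -0.0001] shift [-0.0028 -0.791   0.1284]
```

View pics/c2.png

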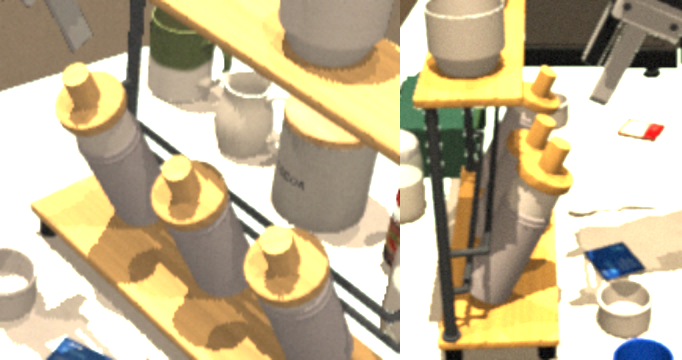

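The left lid is up with its white collar showing, and the ramekin hasn't moved. Next I shut the gripper and press the right lid home with the fingertips.

```bash
python3 -m creep '[0,-0.006,0,0,-0.2,0,-1,0,-0.006,0,0,-0.36,0,-1,0,-0.006,0,0,-0.52,0,-1,0,-0.006,0,0,-0.68,0,-1,0,-0.006,0,0,-0.79,0,-1]'; python3 -m creep '[0,0,0,0,0,0,-1,0,0,0,0,0,0,-1,0,0,0,0,0,0,-1,0,0,0,0,0,0,-1,0,0,0,0,0,0,-1]';python3 -c "
from h import *
go(np.array([.5931,-.1231,.207])+.025*up);go(np.array([.5931,-.1231,.207]))"
```

```text
clock: 7.0
eef_pos: [0.544, -0.1284, 0.3087]
tcp_rot: [3.141, 0.456, -3.031]
ft_force: [-21.1, -103.6, -28.6]
finger_gap: 0.0573
gripper_force: 0.0
clock: 7.5
eef_pos: [0.5438, -0.1269, 0.3081]
tcp_rot: [3.141, 0.454, -3.033]
ft_force: [-0.1, -0.5, -0.1]
finger_gap: 0.0177
gripper_force: 0.0
t 7.5 p [ 0.5438 -0.1269  0.3081] turn [ 0.0005  0.0007 -0.001 ] shift [-0.0002 -0.0055  0.2917]
t 7.5 p [ 0.5438 -0.1269  0.3081] turn [ 0.0005  0.0007 -0.001 ] shift [-0.0001 -0.0055  0.375 ]
```

The 103 N reading came at the abrupt end of that traverse and was inertial, so I'll brake more gently from here.

```bash
python3 -m creep '[0,0,0,0,-0.003,0.04,-1,0,0,0,0,-0.005,0.1,-1,0,0,0,0,-0.005,0.17,-1,0,0,0,0,-0.005,0.22,-1,0,0,0,0,-0.005,0.25,-1]'; python3 - <<'E'
from h import *
s=state();d=eyes.get_image("wrist")["image"][:,:,::-1];e=eyes.get_image("side")["image"][100:390,160:380,::-1]
cv2.imwrite("pics/c3.png",np.hstack([cv2.resize(d,(440,330)),cv2.resize(e,(250,330))]))
go(np.array([.5931,-.1231,.207]));print(s["finger_gap"])
E
```

```text
clock: 8.0
eef_pos: [0.5768, -0.1248, 0.2386]
tcp_rot: [-3.14, 0.451, -3.033]
ft_force: [-0.6, 0.5, 0.0]
finger_gap: 0.0002
gripper_force: 0.0
t 8.1 p [ 0.5765 -0.125   0.2395] turn [-0.0014 -0.0026 -0.0006] shift [-0.0029  0.0004  0.1218]
0.00019674868937624403
```

View pics/c3.png

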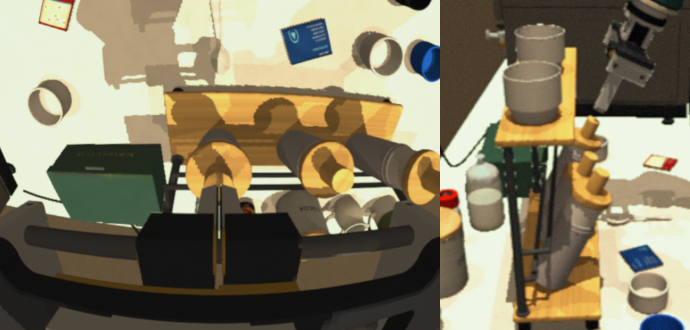

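Wrist view: the closed fingertips sit directly over the right knob at about (217,185), and the cups are still standing. I press down slowly.

```bash
python3 -m creep '[0,0,0,-0.003,0,0.02,-1,0,0,0,-0.003,0,0.04,-1,0,0,0,-0.003,0,0.06,-1,0,0,0,-0.003,0,0.075,-1,0,0,0,-0.003,0,0.085,-1]'; python3 -m creep '[0,0,0,0,0,0.008,-1,0,0,0,0,0,0.016,-1,0,0,0,0,0,0.024,-1,0,0,0,0,0,0.03,-1,0,0,0,0,0,0.03,-1]'; python3 -c "
from h import *
go(np.array([.5931,-.1231,.207]));print(state()['ft_force']@RT)"
```

```text
clock: 8.6
eef_pos: [0.5891, -0.1231, 0.2185]
tcp_rot: [3.141, 0.455, -3.033]
ft_force: [-3.1, 1.9, 5.1]
finger_gap: 0.0006
gripper_force: 2.3
clock: 9.1
eef_pos: [0.5929, -0.123, 0.2103]
tcp_rot: [3.141, 0.455, -3.033]
ft_force: [0.2, -0.1, -0.4]
finger_gap: 0.0004
gripper_force: 0.0
t 9.1 p [ 0.5929 -0.123   0.2103] turn [ 0.0002  0.0013 -0.0001] shift [ 0.0043 -0.0005  0.0102]
[-0.0067 -0.117   0.4644]
```

```bash
python3 -m creep '[0,0,0,0,0,0.004,-1,0,0,0,0,0,0.008,-1,0,0,0,0,0,0.012,-1,0,0,0,0,0,0.015,-1,0,0,0,0,0,0.018,-1]';python3 -c "
from h import *
go(np.array([.5931,-.1231,.207]));print(state()['ft_force']@RT)"
```

```text
clock: 9.6
eef_pos: [0.5952, -0.1236, 0.2078]
tcp_rot: [3.138, 0.457, -3.035]
ft_force: [-58.8, 9.8, 81.5]
finger_gap: 0.0004
gripper_force: 49.4
t 9.6 p [ 0.5952 -0.1236  0.2078] turn [ 0.0033  0.0045 -0.0028] shift [ 0.0074  0.0023 -0.0007]
[ 15.8267  16.091  -98.4019]
```

The lid is hard on its seat, so I back off at once and retreat.

```bash
python3 -m creep '[0,0,0,0,0,-0.015,-1,0,0,0,0,0,-0.05,-1,0,0,0,0,0,-0.1,-1,0,0,0,0,0,-0.15,-1,0,0,0,0,0,-0.17,-1]'; python3 -c "
from h import *
print(state()['ft_force']);go(np.array([.580,-.0038,.207])+.04*up)"
```

```text
clock: 10.1
eef_pos: [0.5728, -0.1255, 0.2523]
tcp_rot: [3.141, 0.456, -3.033]
ft_force: [0.3, 0.9, -0.8]
finger_gap: 0.0005
gripper_force: 0.0
[ 0.3341  0.851  -0.7643]
t 10.1 p [ 0.5728 -0.1255  0.2523] turn [ 0.0004  0.0027 -0.0009] shift [0.0054 0.4007 0.0324]
```

```bash
python3 -m creep '[0,0,0,0,0,-0.06,-1,0,0,0,0,0,-0.16,-1,0,0,0,0,0,-0.28,-1,0,0,0,0,0,-0.37,-1,0,0,0,0,0,-0.4,-1]'; python3 -m creep '[0,0,0,0,0,0,-1,0,0,0,0,0,0,-1,0,0,0,0,0,0,-1,0,0,0,0,0,0,-1,0,0,0,0,0,0,-1]'; python3 - <<'E'
from h import *
d=eyes.get_image("scene")["image"][100:400,260:510,::-1];e=eyes.get_image("side")["image"][110:390,180:400,::-1]
cv2.imwrite("pics/c4.png",cv2.convertScaleAbs(np.hstack([cv2.resize(d,(450,540)),cv2.resize(e,(350,540))]),alpha=1.4))
E
```

```text
clock: 10.6
eef_pos: [0.5206, -0.1312, 0.3635]
tcp_rot: [3.139, 0.462, -3.033]
ft_force: [0.5, 0.3, -1.0]
finger_gap: 0.0005
gripper_force: 0.0
clock: 11.1
eef_pos: [0.5205, -0.1307, 0.3585]
tcp_rot: [-3.141, 0.453, -3.032]
ft_force: [0.1, 0.2, -0.5]
finger_gap: 0.0005
gripper_force: 0.0
```

View pics/c4.png

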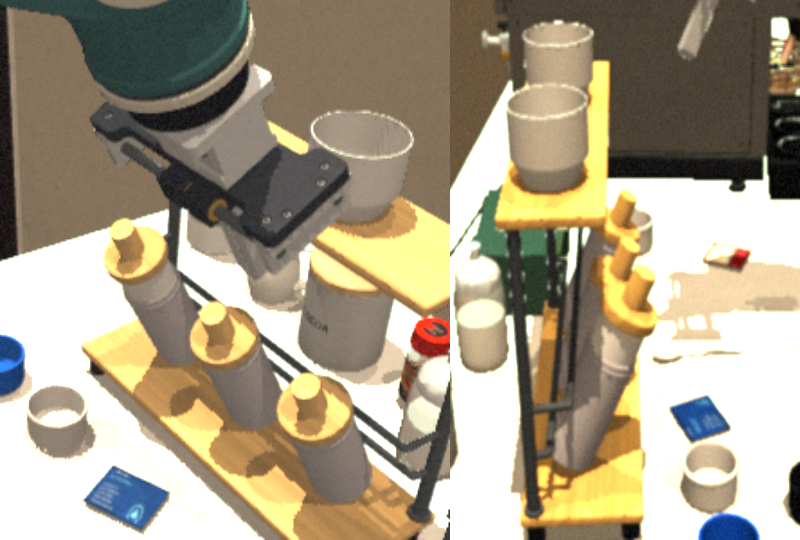

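The left lid is up with its collar visible, the right lid is down, and the ramekin and cups are in place. One numeric check on the lid heights before handing in.

```bash
python3 - <<'E'
from h import *
S=eyes.get_image("scene");D=eyes.get_image("side")
for n,a,b in[("L",(327.8,226.7),(301.9,251.5)),("M",(378.9,273.9),(293.1,236.5)),("R",(430,312.2),(290,212.1))]:
    print(n,*tri([ray(S,a),ray(D,b)]))
print("expect L up",np.array([.567,.1155,.2035])+.036*up)
E
```

```text
L [0.5524 0.1135 0.2374] [np.float64(0.2613579233543967), np.float64(0.26135792335413394)]
M [ 0.5794 -0.0067  0.2058] [np.float64(0.2581755200765899), np.float64(0.25817552007648625)]
R [ 0.5957 -0.1208  0.2051] [np.float64(0.2987952230290258), np.float64(0.2987952230291688)]
expect L up [0.5513 0.1138 0.2359]
```

```bash
python3 -c "
from rig import bot
print(bot.finish_job())"
```

```text
the job is handed in; nothing more can be done
None
```

I handed the job in at about 11 s: the lid of the left caddy, behind the small ramekin, is up at its stop; the right lid, which was the half-open one, is pressed home; the middle lid measured as already home, so I left it alone; ramekin and cups look unmoved; wrist force peaked near 108 N (limit 120), and no verdict came back.

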